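# Scan the lot card, then hold the spring clip open over its edge

### The arm

A 6-joint arm with a two-finger parallel gripper is mounted at the origin on a cart in front of the work surface, level with it; the furniture and walls round the work are solid. World frame = base frame: x ahead of the robot, y to its left, z up, the work surface at z = 0. Lengths are in m, angles in rad, forces in N, time in s.
With the tool pointing down it reaches from about 0.425 to 0.95 m from the base axis. Payload 3.5 kg.
Tool frame: the origin (TCP) lies at the very end of the fingers, on their centre line; the grasp point (between the pads) lies ctrl.pinch_z behind it (ctrl.pinch_z is the distance from the TCP to the grasp point, in m); z points along the fingers, y is the line along which they close (so a half turn about z gives the same grasp; the last joint's range is limited). The gripper opens to 85 mm and grips with 20 to 120 N. Pads are 22 mm wide; open, the fingers measure 114 mm over their backs; the gripper's body (76 mm by 85 mm) begins 54 mm behind the grasp point. The pads swing forward as they close: fully open they stand 13 mm farther back than shut.
Start: joints at [1.126, 0.286, 1.577, -0, 1.279, -0.15], TCP at [0.196, 0.646, 0.193] pointing down, gripper open.
Joint ranges: [-2.77, 2.77], [-0.9, 2.22], [0.21, 2.48], [-1.53, 4.67], [0.24, 2.81], [-2.84, 2.84]. Speed limits (rad/s): [2.79, 2.79, 3.14, 3.14, 3.14, 3.14].

### API

Orientations are given as a unit quaternion [x, y, z, w].
In Python, from plant import ctrl gives the robot as it stands.
- The arm moves only by the shell command python3 -m inch 'ROWS' [FORCE]. ROWS is a JSON list of rows, 1 to 10 of them, each of 7 numbers: dx, dy, dz in m, then a rotation vector rx, ry, rz in rad, then the opening from 0.0 (shut) to 1.0 (fully open); each row is the pose to reach, as a shift and turn from the pose commanded when the command began, along the tool's axes at that moment; what a row does not reach only later rows make up. A row lasts 1/8 s, in which the tool goes at most 0.0625 m and 0.188 rad, less where a joint would pass 70% of its speed; a pose out of reach is approached as far as the arm can. The fingers move at their own pace and stop on an object; FORCE is the grip in N (left out, the last holds). Time passes only in rows, so rows that do not move let the fingers close. It prints the time, the measured TCP pose, the force, the opening and the grip force at its end.
- ctrl.get_state(): the state, without advancing time (a new reading comes with each control period).
- ctrl.read_camera(name): name is "scene" or "side" or "wrist"; returns a dict with "pixels" (400x640x3 uint8, red, green, blue), "camera_matrix" (3x3 intrinsics, pixels), "xyz" and "orientation" of the camera in the world. Camera axes: x right, y down, z forward; pixel columns grow to the right and rows downward; lengths in m; the calibration is good to about 2 mm. A picture is of the moment at which its call begins. There is no depth.
- ctrl.sign_off(): hands the job in; it is judged then, once.
Trained networks look in the newest picture that a camera, given by its name, has taken for a name from the list of things; names that differ only in an ending like _2 or _b are one class to them, and where a whole thing is asked for, a point or a joint stands for the part that bears it (a point fixed in the world has none). Each returns a list of dicts, best first, with "conf" (0 to 1); they miss things now and then, are a little off and sometimes report something else, mostly with a low value. They report only what shows in the picture. A call takes as long as a camera call.
- ctrl.recognise(camera, thing): "position" ([x, y, z] in m, in world coordinates, good to about 4 mm: the middle of the surface that is visible of it).
- ctrl.masks_of(camera, thing): "region" (400x640 bool, what is visible of it).
- ctrl.mark_of(camera, thing): "position" ([x, y, z] in m, in world coordinates, good to about 4 mm: a listed point, or the origin of a listed thing).
The state is a dict: "time": time; "qpos": joint angles; "dq": joint speeds; "joint_efforts": joint torques, N m; "eef_pos": TCP position; "tcp_rot": TCP orientation; "contact_force": force on the tool from outside, world axes, zero at the start; "wrist_torque": the same for the moment, N m; "opening": opening from 0.0 (shut) to 1.0 (fully open); "finger_force": force on a finger pad.
Only numpy, scipy, OpenCV 4.12 (cv2) and the standard library are available. Lean on these libraries where they do the work, as an engineer would, in place of code of your own. Each camera call takes 0.05 s, during which the arm holds its last target. There are 200 camera calls.

### The job

Book in the lot: squeeze the yellow trigger of the code reader in its cradle fully home and let it spring back, so that the card's code is read before it gets covered. Then pick the orange spring clip up by its two handles, squeezing them so that its jaws spread wide, and bring the open jaws in from the side round the card's free right-hand edge (seen facing the printed side), about halfway up, with the edge well between the jaws and neither touching the card. Finish while still holding the clip gaping there so that I can tuck the test slip in: do not let it close, put it down, knock the card, or disturb the other things.

Things in the scene. Friction and masses are not known exactly. Their poses are not given: they have to be found in the camera images.
- station: fixed reading station: aluminium plate 212x130x6 mm; at its front (-x) a grey pistol code reader on its side in a cradle (75 mm high; head x -90..-12, y -3..47; black grip along y -1..-90, x -85..-53, z 37..67 mm), at its back a white card upright at x = +75 mm. Origin under the plate, near its centre; +x from reader to card (away from the robot at yaw 0), +y left, z up
- reader_squeeze (a point): where to squeeze from above, fingers closing along the station's x: on the reader's grip, 52 mm above the worktop, head 39 mm away at +y. Grip plus trigger are 54 mm thick here when free, 44 mm when squeezed home; this point is the middle of those 44 mm (22 mm to the grip's back at -x, about 32 mm to the free trigger's face at +x)
- reader_trigger (a joint): the yellow trigger, a 46 mm long, 8 mm thick, 16 mm high lever on the +x side of the grip (towards the card), hinged at its head end on an upright axis. 0 = free, 0.25 rad = squeezed home against the grip. Its spring takes about 3 N at the start and 7 N fully home, and pushes it back to 0.
- lot_card: white stiff card with blue band and bar code, 110 mm wide (y), 130 high (z), 3 thick (x), upright, fixed in the station. Origin at the middle of its lower edge, 10 mm above the worktop, axes as the station's; printed side looks to -x, at the reader. The black holder grips it up to 26 mm above the worktop over its middle 92 mm
- card_edge (a point): midpoint of the card's free right-hand edge (the -y edge), halfway up, 75 mm above the worktop, in the card's mid-plane. The card reaches from here towards the station's +y; the space on the -y side is free.
- clip: orange spring clip, black jaw pads, ~50 g, lying on its side, 95 mm long, 26 mm high. Origin at its underside on the pivot; z = pivot axis. Shut, jaws lie along +x (44 mm), flat handles to -x (-8 to -49 mm) spread 54 mm wide at the ends; squeezed home they are parallel, 26 mm wide. Pinch 36 mm behind the pivot. This body is the +y half: the centre line is at -joint/2 about z from its x
- clip_jaw (a joint): clip opening: 0 = jaws shut, 0.6 rad = handles squeezed to their stop, jaws 25 mm apart at the tips; grows as the handles are squeezed. Spring: 5 N on each handle to start, 10 N at full opening (pinched 36 to 40 mm behind the pivot); a grip of 20 to 30 N takes it to the stop and holds it
- clip_pivot (a point): on the clip's pivot axis, at mid-height of the clip (13 mm above its underside)
- tip_a (a point): inner face of the jaw pad of the +y half, 42 mm from the pivot, 2 mm short of the end of the jaw, mid-height
- tip_b (a point): the same point on the other jaw; tip_a and tip_b meet when the clip is shut
- tape_amber: bystander: roll of amber tape lying flat, 66 mm across, 19 mm high; origin under its centre
- strip_coil: bystander: coil of nickel strip lying flat, 72 mm across, 10 mm high; origin under its centre
- hexkey: bystander: small steel hex key lying flat, 33 x 83 mm, 5 mm thick; origin under its middle

How it is judged:
By the outcome, as a careful person would: the job done as asked, in the order asked, and still so for the second after the job is handed in, while the arm keeps its last pose, push and grip.
It also fails if it takes over 48 s, if anything falls off the work surface, if the arm or the gripper's body presses on something with over 40 N, if the wrist force passes 120 N, or if a joint passes its speed limit or range.

## Working session

There is one attempt and no reset: what is moved stays moved. The work goes in short steps, Python scripts to look and compute and a shell command to move; the robot and the scene stay as the last step left them, time stands still between calls to the robot, and variables do not carry over. Pictures are saved under pics/ and viewed, at most 10 in all, crops included, and the job is handed in when it is done.

```bash
mkdir -p pics; ls; python3 - <<'E'
from plant import ctrl
import cv2
s=ctrl.get_state();print(s['time'],s['eef_pos'],s['tcp_rot'],s['opening'],ctrl.pinch_z)
for c in ['scene','side']:
    r=ctrl.read_camera(c);cv2.imwrite(f'pics/{c}1.png',r['pixels'][...,::-1]);print(c,r['xyz'])
    for n in ['station','reader_squeeze','lot_card','card_edge','clip','clip_pivot','tip_a','tip_b','tape_amber','strip_coil','hexkey']:
        print(n,[(d['position'].round(4).tolist() if hasattr(d['position'],'round') else d['position'],round(d['conf'],2)) for d in ctrl.mark_of(c,n)[:2]])
E
```

```text
pics
0.0 [0.19577375 0.64519169 0.19140965] [ 1.46887053e-01  9.89152539e-01 -1.15123794e-03 -3.49817170e-04] 1.0034489930879358 0.0187
scene [ 0.17992289 -0.76751716  0.53882554]
station []
reader_squeeze [([0.4296, -0.2456, 0.0524], 0.65)]
lot_card [([0.5722, -0.2867, 0.0106], 0.54)]
card_edge [([0.5437, -0.3329, 0.0789], 0.68)]
clip [([0.4874, 0.1029, 0.0051], 0.8), ([0.5127, -0.2471, -0.0024], 0.65)]
clip_pivot [([0.4921, 0.1025, 0.0146], 0.56)]
tip_a [([0.4516, 0.0787, 0.0124], 0.62), ([0.4524, 0.0834, 0.0066], 0.61)]
tip_b [([0.4516, 0.0787, 0.0124], 0.62), ([0.4524, 0.0834, 0.0066], 0.61)]
tape_amber [([0.4284, -0.3971, -0.0001], 0.9)]
strip_coil [([0.6593, -0.4083, 0.0007], 0.73)]
hexkey [([0.5648, 0.0305, -0.0032], 0.48)]
side [0.34626825 0.64974069 0.58311488]
station [([0.512, -0.2458, 0.0014], 0.72)]
reader_squeeze [([0.4308, -0.2382, 0.0507], 0.96)]
lot_card [([0.5656, -0.2845, 0.0104], 0.95)]
card_edge [([0.5398, -0.3316, 0.0762], 0.6), ([0.4941, 0.1032, -0.0002], 0.43)]
clip [([0.4923, 0.101, -0.0023], 0.72), ([0.6534, -0.4089, -0.0002], 0.39)]
clip_pivot [([0.4908, 0.1044, 0.0153], 0.64), ([0.4364, -0.239, 0.0493], 0.52)]
tip_a [([0.4503, 0.0841, 0.0091], 0.7), ([0.4539, 0.0808, 0.016], 0.7)]
tip_b [([0.4503, 0.0841, 0.0091], 0.7), ([0.4539, 0.0808, 0.016], 0.7)]
tape_amber [([0.4261, -0.3973, -0.001], 0.53)]
strip_coil [([0.4346, -0.2404, 0.0497], 0.61), ([0.6571, -0.4097, 0.0008], 0.57)]
hexkey [([0.5678, 0.0342, 0.0054], 0.4), ([0.511, -0.2491, 0.0016], 0.34)]
```

View pics/scene1.png

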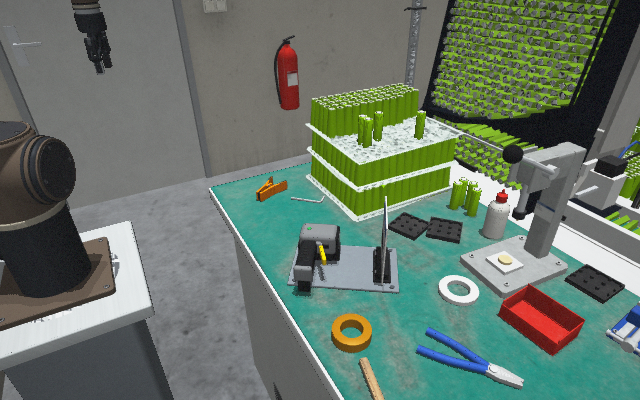

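View pics/side1.png

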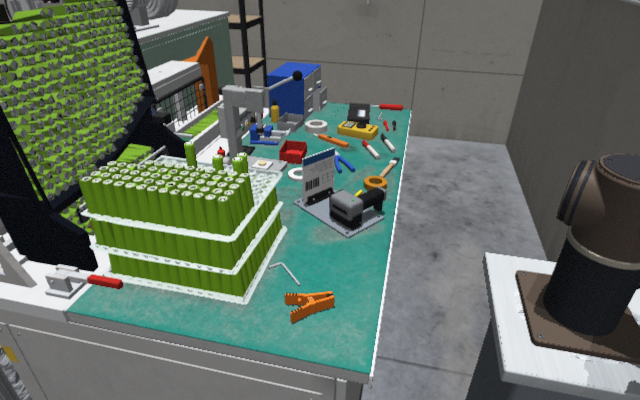

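The scene picture shows the station at about (345,265), the clip at (270,188) with its jaws toward the robot, and the hex key at (308,200). The side picture shows the clip at (310,303), with its handles to the left and close to the battery crates. The network marks agree with both.

```bash
cat > h.py <<'E'
import numpy as np, cv2
from scipy.spatial.transform import Rotation as R
from scipy.optimize import least_squares
from plant import ctrl
def go(p,yaw_deg):
    "shift and turn in tool axes to reach TCP p, tool down, tool y at yaw"
    s=ctrl.get_state(); r=R.from_quat(s['tcp_rot']); y=np.radians(yaw_deg)
    t=R.from_matrix(np.c_[[np.sin(y),-np.cos(y),0],[np.cos(y),np.sin(y),0],[0,0,-1]])
    d=r.inv().apply(np.array(p)-s['eef_pos']); w=(r.inv()*t).as_rotvec()
    print('go',d.round(4),w.round(4),'rows',np.ceil(max(np.linalg.norm(d)/.0625,np.linalg.norm(w)/.188)))
def st():
    s=ctrl.get_state(); print(round(s['time'],2),s['eef_pos'].round(4),s['contact_force'].round(1),round(s['opening'],3),np.round(s['finger_force'],1),s['qpos'].round(2))
def marks(cam,names,save=None):
    r=ctrl.read_camera(cam)
    if save: cv2.imwrite('pics/'+save,r['pixels'][...,::-1])
    o={}
    for n in names:
        for d in ctrl.mark_of(cam,n)[:3]: print(cam,n,np.round(d['position'],4),round(d['conf'],2))
    return r
ST={'station':[0,0,0],'reader_squeeze':[-63,-42,52],'lot_card':[75,0,10],'card_edge':[75,-55,75]}
def fit(obs):
    "obs: list of (name,xyz); returns x,y,yaw of station"
    f=lambda v:np.concatenate([((R.from_euler('z',v[2]).apply(np.array(ST[n])/1e3)+[v[0],v[1],0])-p)[:2] for n,p in obs])
    s=least_squares(f,[.51,-.25,-.55],loss='soft_l1',f_scale=.003);print('station',s.x[:2].round(4),np.degrees(s.x[2]).round(2));print((s.fun*1e3).round(1));return s.x
E
python3 - <<'E'
from h import *
fit([('reader_squeeze',[.4296,-.2456,.05]),('reader_squeeze',[.4308,-.2382,.05]),('lot_card',[.5722,-.2867,0]),('lot_card',[.5656,-.2845,0]),('card_edge',[.5437,-.3329,0]),('card_edge',[.5398,-.3316,0]),('station',[.512,-.2458,0])])
go([.42,.25,.25],20);go([.43,-.242,.2],-31)
E
```

```text
station [ 0.508  -0.2444] -33.58
[ 2.7  1.   1.5 -6.4 -1.7  0.8  4.9 -1.4 -3.6  1.2  0.3 -0.1 -4.   1.4]Traceback (most recent call last):
  File "<stdin>", line 3, in <module>
  File "h.py", line 8, in go
    t=R.from_matrix(np.c_[[np.sin(y),-np.cos(y),0],[np.cos(y),np.sin(y),0],[0,0,-1]])
  File "scipy/spatial/transform/_rotation.pyx", line 1143, in scipy.spatial.transform._rotation.Rotation.from_matrix
ValueError: Non-positive determinant (left-handed or null coordinate frame) in rotation matrix 0: [[ 0.34202014  0.93969262  0.        ]
 [-0.93969262  0.34202014  0.        ]
 [ 0.          0.         -1.        ]].
```

```bash
sed -i 's/\[np.sin(y),-np.cos(y),0\]/[-np.sin(y),np.cos(y),0]/' h.py
python3 - <<'E'
from h import *
go([.42,.25,.25],20);go([.46,.0,.25],-10)
E
```

```text
go [-0.3293 -0.3138 -0.0571] [0.    0.    0.927] rows 8.0
go [-0.4402 -0.5413 -0.0571] [0.     0.     1.4506] rows 12.0
```

```bash
python3 -m inch '[[-0.33,-0.31,-0.06,0,0,0.93,1],[-0.33,-0.31,-0.06,0,0,0.93,1],[-0.33,-0.31,-0.06,0,0,0.93,1],[-0.33,-0.31,-0.06,0,0,0.93,1],[-0.33,-0.31,-0.06,0,0,0.93,1],[-0.33,-0.31,-0.06,0,0,0.93,1],[-0.33,-0.31,-0.06,0,0,0.93,1],[-0.44,-0.54,-0.06,0,0,1.45,1],[-0.44,-0.54,-0.06,0,0,1.45,1],[-0.44,-0.54,-0.06,0,0,1.45,1]]'
python3 - <<'E'
from h import *
go([.43,-.242,.2],-33)
E
```

```text
time: 2.45
eef_pos: [0.4453, 0.0834, 0.2525]
tcp_rot: [0.767, 0.641, 0.001, 0.0]
contact_force: [1.4, -0.5, 0.8]
opening: 1.003
finger_force: 0.0
go [-0.3229  0.0427  0.0525] [ 0.0013 -0.0005  0.3971] rows 6.0
```

```bash
python3 -m inch '[[-0.32,0.04,0.04,0,0,0.4,1],[-0.32,0.04,0.04,0,0,0.4,1],[-0.32,0.04,0.04,0,0,0.4,1],[-0.32,0.04,0.04,0,0,0.4,1],[-0.32,0.04,0.04,0,0,0.4,1],[-0.32,0.04,0.04,0,0,0.4,1],[-0.32,0.04,0.04,0,0,0.4,1],[-0.32,0.04,0.04,0,0,0.4,1]]'
python3 - <<'E'
from h import *
st()
r=marks('wrist',ST,'w1.png');print(r['xyz'])
marks('wrist',ST);marks('scene',ST);marks('side',ST)
E
```

```text
time: 3.45
eef_pos: [0.4295, -0.2355, 0.2123]
tcp_rot: [0.878, 0.479, 0.0, 0.0]
contact_force: [0.4, -0.3, -0.4]
opening: 1.005
finger_force: 0.0
3.45 [ 0.4295 -0.2355  0.2123] [ 0.4 -0.3 -0.4] 1.005 0.0 [-0.71 -0.15  2.    0.    1.29 -0.14]
wrist station [ 0.5066 -0.244  -0.0022] 0.67
wrist reader_squeeze [ 0.437  -0.2401  0.0535] 0.93
wrist lot_card [ 0.5732 -0.2896  0.0095] 0.97
wrist lot_card [ 0.5061 -0.2441 -0.002 ] 0.27
wrist card_edge [ 0.539  -0.332   0.0766] 0.9
[ 0.47128626 -0.16930171  0.39448779]
wrist station [ 0.5068 -0.2456 -0.0009] 0.68
wrist reader_squeeze [ 0.4326 -0.2392  0.0493] 0.57
wrist lot_card [ 0.5737 -0.2862  0.0099] 0.55
wrist card_edge [ 0.5359 -0.3317  0.0771] 0.96
scene station [ 0.5099 -0.2431 -0.0022] 0.61
scene reader_squeeze [ 0.4346 -0.2424  0.0548] 0.93
scene reader_squeeze [ 0.5426 -0.331   0.0771] 0.39
scene lot_card [ 0.5714 -0.2871  0.0123] 0.78
scene card_edge [ 0.542  -0.3296  0.0771] 0.62
scene card_edge [ 0.4275 -0.3981 -0.0006] 0.15
side station [ 0.5106 -0.2469  0.0012] 0.92
side reader_squeeze [ 0.4336 -0.2392  0.0513] 0.75
side lot_card [ 0.5648 -0.2874  0.0111] 0.91
side card_edge [ 0.5381 -0.3316  0.0761] 0.95
```

View pics/w1.png

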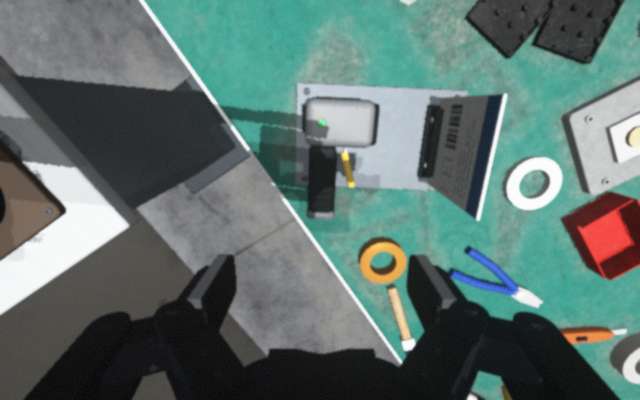

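The wrist picture shows the plate at (296–470, 83–190), the black grip at (307–337, 147–217), the yellow trigger at (348,170) and the card edge near (480,215). Next I fit the station pose and check it with a projected overlay.

```bash
python3 - <<'E'
from h import *
S='station';Q='reader_squeeze';L='lot_card';C='card_edge'
o=[(Q,[.4296,-.2456]),(Q,[.4308,-.2382]),(L,[.5722,-.2867]),(L,[.5656,-.2845]),(C,[.5437,-.3329]),(C,[.5398,-.3316]),(S,[.512,-.2458]),
(S,[.5066,-.244]),(Q,[.437,-.2401]),(L,[.5732,-.2896]),(C,[.539,-.332]),(S,[.5068,-.2456]),(Q,[.4326,-.2392]),(L,[.5737,-.2862]),(C,[.5359,-.3317]),
(S,[.5099,-.2431]),(Q,[.4346,-.2424]),(L,[.5714,-.2871]),(C,[.542,-.3296]),(S,[.5106,-.2469]),(Q,[.4336,-.2392]),(L,[.5648,-.2874]),(C,[.5381,-.3316])]
v=fit(o)
Rz=R.from_euler('z',v[2]); W=lambda p:Rz.apply(np.array(p)/1e3)+[v[0],v[1],0]
print('squeeze',W(ST[Q]),'edge',W(ST[C]))
r=ctrl.read_camera('wrist');im=cv2.resize(r['pixels'][...,::-1],None,fx=3,fy=3)
P=lambda pts:(cv2.projectPoints((R.from_quat(r['orientation']).inv().apply(np.array([W(p) for p in pts])-r['xyz'])),np.zeros(3),np.zeros(3),np.array(r['camera_matrix']),None)[0][:,0]*3+1).astype(int)
rect=lambda x0,x1,y0,y1,z:[[x0,y0,z],[x1,y0,z],[x1,y1,z],[x0,y1,z]]
for p,c in [(rect(-106,106,-65,65,6),(0,0,255)),(rect(-85,-53,-90,-1,67),(0,255,0)),(rect(-90,-12,-3,47,75),(255,0,0)),([[75,-55,10],[75,55,10],[75,55,140],[75,-55,140]],(255,0,255)),([[-63,-42,52]]*2,(0,255,255))]:
    cv2.polylines(im,[P(p)],True,c,1)
cv2.imwrite('pics/ov1.png',im[210:690,840:1560])
E
```

```text
Traceback (most recent call last):
  File "h.py", line 24, in fit
    s=least_squares(f,[.51,-.25,-.55],loss='soft_l1',f_scale=.003);print('station',s.x[:2].round(4),np.degrees(s.x[2]).round(2));print((s.fun*1e3).round(1));return s.x
  File "h.py", line 23, in <lambda>
    f=lambda v:np.concatenate([((R.from_euler('z',v[2]).apply(np.array(ST[n])/1e3)+[v[0],v[1],0])-p)[:2] for n,p in obs])
                                ~~~~~~~~~~~~~~~~~~~~~~~~~~~~~~~~~~~~~~~~~~~~~~~~~~~~~~~~~~~~~~~~~^~
ValueError: operands could not be broadcast together with shapes (3,) (2,)
```

```bash
sed -i 's/\[v\[0\],v\[1\],0\])-p)\[:2\]/[v[0],v[1],0])[:2]-p[:2])/' h.py; python3 - <<'E'
from h import *
S='station';Q='reader_squeeze';L='lot_card';C='card_edge'
o=[(Q,[.4296,-.2456]),(Q,[.4308,-.2382]),(L,[.5722,-.2867]),(L,[.5656,-.2845]),(C,[.5437,-.3329]),(C,[.5398,-.3316]),(S,[.512,-.2458]),
(S,[.5066,-.244]),(Q,[.437,-.2401]),(L,[.5732,-.2896]),(C,[.539,-.332]),(S,[.5068,-.2456]),(Q,[.4326,-.2392]),(L,[.5737,-.2862]),(C,[.5359,-.3317]),
(S,[.5099,-.2431]),(Q,[.4346,-.2424]),(L,[.5714,-.2871]),(C,[.542,-.3296]),(S,[.5106,-.2469]),(Q,[.4336,-.2392]),(L,[.5648,-.2874]),(C,[.5381,-.3316])]
v=fit(o)
Rz=R.from_euler('z',v[2]); W=lambda p:Rz.apply(np.array(p)/1e3)+[v[0],v[1],0]
print('squeeze',W(ST[Q]),'edge',W(ST[C]))
r=ctrl.read_camera('wrist');im=cv2.resize(r['pixels'][...,::-1],None,fx=3,fy=3)
P=lambda pts:(cv2.projectPoints((R.from_quat(r['orientation']).inv().apply(np.array([W(p) for p in pts])-r['xyz'])),np.zeros(3),np.zeros(3),np.array(r['camera_matrix']),None)[0][:,0]*3+1).astype(int)
rect=lambda x0,x1,y0,y1,z:[[x0,y0,z],[x1,y0,z],[x1,y1,z],[x0,y1,z]]
for p,c in [(rect(-106,106,-65,65,6),(0,0,255)),(rect(-85,-53,-90,-1,67),(0,255,0)),(rect(-90,-12,-3,47,75),(255,0,0)),([[75,-55,10],[75,55,10],[75,55,140],[75,-55,140]],(255,0,255)),([[-63,-42,52]]*2,(0,255,255))]:
    cv2.polylines(im,[P(p)],True,c,1)
cv2.imwrite('pics/ov1.png',im[210:690,840:1560])
E
```

```text
station [ 0.5094 -0.2436] -35.25
[ 4.2  4.   3.  -3.4 -1.5 -0.2  5.1 -2.4 -4.7  1.1 -0.8 -0.2 -2.6  2.2
  2.8  0.4 -3.2 -1.5 -2.5  2.7 -0.   0.2  2.6  2.   1.2 -2.4 -3.  -0.7
  3.1 -0.1 -0.5 -0.5 -0.8  0.8 -0.7  0.2 -3.  -2.2 -1.2  3.3  0.2 -2.4
  5.9  0.5  0.9 -0.2]
squeeze [ 0.43376029 -0.24157701  0.052     ] edge [ 0.53895906 -0.33183342  0.075     ]
```

View pics/ov1.png

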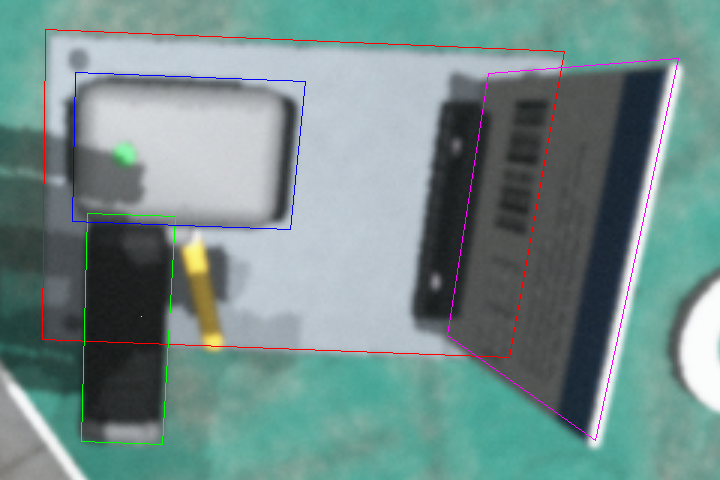

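The overlay fits plate, grip, head and card to about 1–2 mm, so I go down over the squeeze point.

```bash
python3 - <<'E'
from h import *
go([.4338,-.2416,.031],-35.25)
E
```

```text
go [-0.0015  0.0064  0.181 ] [-0.     -0.      0.0412] rows 3.0
```

```bash
python3 -m inch '[[-0.001,0.006,0.05,0,0,0.041,1],[-0.001,0.006,0.1,0,0,0.041,1],[-0.001,0.006,0.14,0,0,0.041,1],[-0.001,0.006,0.18,0,0,0.041,1],[-0.001,0.006,0.18,0,0,0.041,1],[-0.001,0.006,0.18,0,0,0.041,1]]' 25
python3 -c "
from h import *
st();go([.4338,-.2416,.031],-35.25)"
```

```text
time: 5.25
eef_pos: [0.4347, -0.2417, 0.0335]
tcp_rot: [0.888, 0.46, 0.0, 0.001]
contact_force: [0.3, -0.5, -0.0]
opening: 0.995
finger_force: 0.0
5.25 [ 0.4347 -0.2417  0.0335] [ 0.3 -0.5 -0. ] 0.995 0.0 [-0.71  0.09  2.12  0.    0.92 -0.1 ]
go [-0.0004 -0.0008  0.0025] [0.0022 0.0002 0.0002] rows 1.0
```

```bash
python3 -m inch '[[0,-0.001,0.002,0,0,0,0.55],[0,-0.001,0.002,0,0,0,0.55],[0,-0.001,0.002,0,0,0,0.55],[0,-0.001,0.002,0,0,0,0.55]]' 25
python3 -m inch '[[0,0,0,0,0,0,0.3],[0,0,0,0,0,0,0.3],[0,0,0,0,0,0,0.3],[0,0,0,0,0,0,0.3]]' 25
```

```text
time: 5.75
eef_pos: [0.433, -0.2404, 0.0304]
tcp_rot: [0.888, 0.46, 0.0, 0.0]
contact_force: [0.1, 0.4, 0.1]
opening: 0.549
finger_force: 0.0
time: 6.25
eef_pos: [0.4329, -0.2403, 0.03]
tcp_rot: [0.888, 0.46, -0.0, -0.0]
contact_force: [-0.1, -0.4, 0.5]
opening: 0.3
finger_force: 0.0
```

Nothing has been gripped: the opening reached 0.3 with zero force. I look before doing more.

```bash
python3 - <<'E'
from h import *
st()
a=ctrl.read_camera('scene')['pixels'][210:310,270:420]; b=ctrl.read_camera('side')['pixels'][140:240,280:430]; c=ctrl.read_camera('wrist')['pixels']
im=np.vstack([np.hstack([cv2.resize(a,(390,260)),cv2.resize(b,(390,260))]),np.pad(cv2.resize(c,(512,320)),((0,0),(0,268),(0,0)))])
cv2.imwrite('pics/c1.png',im[...,::-1])
E
```

```text
6.25 [ 0.4329 -0.2403  0.03  ] [-0.1 -0.4  0.5] 0.3 0.0 [-0.71  0.09  2.13 -0.    0.92 -0.1 ]
```

View pics/c1.png

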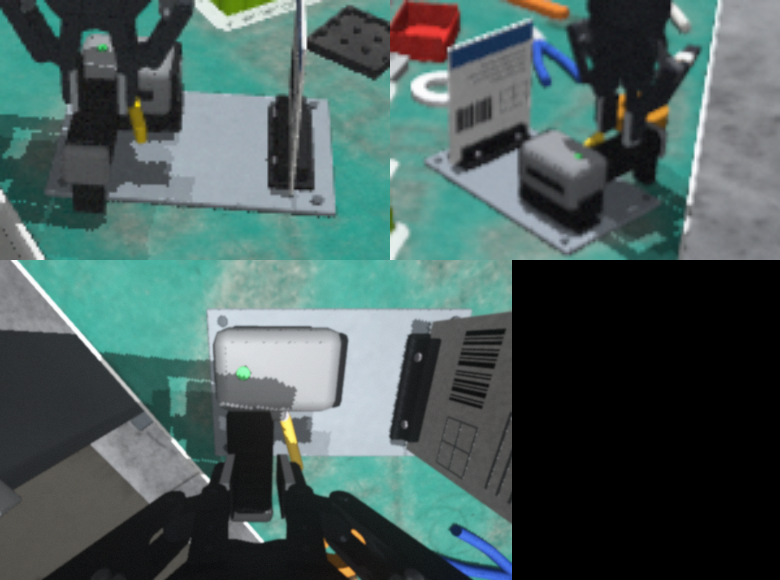

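The pictures show the fingers astride the grip: in the wrist view at (232,480) and (280,480), with the trigger at (292,445) still free beside the right finger. Opening evidently isn't linear in gap, so I keep closing.

```bash
python3 -m inch '[[0,0,0,0,0,0,0.2],[0,0,0,0,0,0,0.2]]' 25;  python3 -m inch '[[0,0,0,0,0,0,0.0],[0,0,0,0,0,0,0.0],[0,0,0,0,0,0,0.0]]' 25
python3 - <<'E'
from h import *
st()
c=ctrl.read_camera('wrist')['pixels'][140:400,200:460]
cv2.imwrite('pics/c2.png',cv2.resize(c,None,fx=2.2,fy=2.2)[...,::-1])
E
```

```text
time: 6.65
eef_pos: [0.4329, -0.2403, 0.03]
tcp_rot: [0.888, 0.46, -0.0, 0.0]
contact_force: [0.7, -1.2, 0.3]
opening: 0.202
finger_force: 0.0
time: 7.02
eef_pos: [0.4329, -0.2403, 0.03]
tcp_rot: [0.888, 0.46, -0.0, -0.0]
contact_force: [-0.8, -0.5, 0.4]
opening: 0.002
finger_force: 0.0
7.03 [ 0.4329 -0.2403  0.03  ] [-0.8 -0.5  0.4] 0.002 0.0 [-0.71  0.09  2.13 -0.    0.92 -0.1 ]
```

View pics/c2.png

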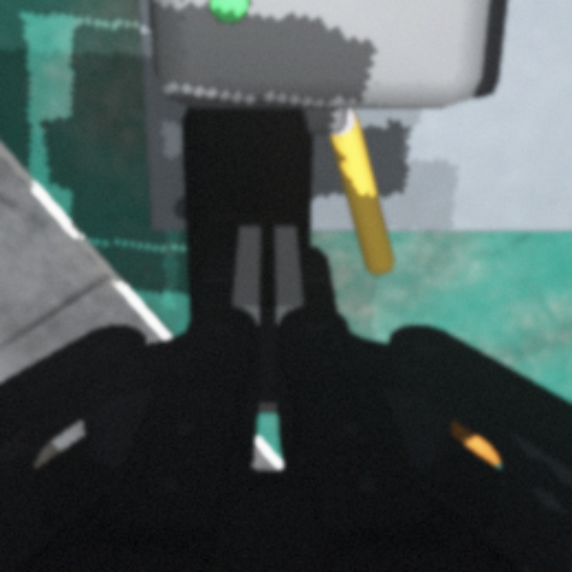

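The shut fingers at (265,270) lie in front of the black grip, which should be impossible at z = 0.03. I open again and check where the TCP projects in each camera.

```bash
python3 - <<'E'
from h import *
s=ctrl.get_state();r0=R.from_quat(s['tcp_rot']);
ims=[]
for c,(u,v,w,h) in {'scene':(270,180,150,120),'side':(310,110,150,120),'wrist':(200,190,150,120)}.items():
    r=ctrl.read_camera(c);im=cv2.resize(r['pixels'],None,fx=2.6,fy=2.6)
    P=lambda p:(np.array(cv2.projectPoints(R.from_quat(r['orientation']).inv().apply(np.array(p)-r['xyz'])[None],np.zeros(3),np.zeros(3),np.array(r['camera_matrix']),None)[0][0,0])*2.6)
    for z,col in [(0,(255,0,0)),(-.0187,(0,255,0)),(-.05,(0,255,255))]:
        p=s['eef_pos']+r0.apply([0,0,z]);q=P(p);print(c,z,q/2.6);cv2.circle(im,tuple(int(k) for k in q),4,col,1)
    q=P([.4338,-.2416,.052]);cv2.drawMarker(im,tuple(int(k) for k in q),(255,0,255),0,10)
    ims.append(im[int(v*2.6):int((v+h)*2.6),int(u*2.6):int((u+w)*2.6)][:312,:390])
cv2.imwrite('pics/c3.png',np.vstack([np.hstack(ims[:2]),np.hstack([ims[2],ims[2]*0])])[:600,:,::-1])
E
```

```text
scene 0 [308.65046179 267.04802731]
scene -0.0187 [308.34921838 259.50494363]
scene -0.05 [307.82675281 246.42249459]
side 0 [366.57131354 205.30579225]
side -0.0187 [367.06933332 198.98087378]
side -0.05 [367.92396747 188.12690456]
wrist 0 [322.04896369 227.62091928]
wrist -0.0187 [322.17027015 239.84487508]
wrist -0.05 [322.43778125 266.80175642]
```

View pics/c3.png

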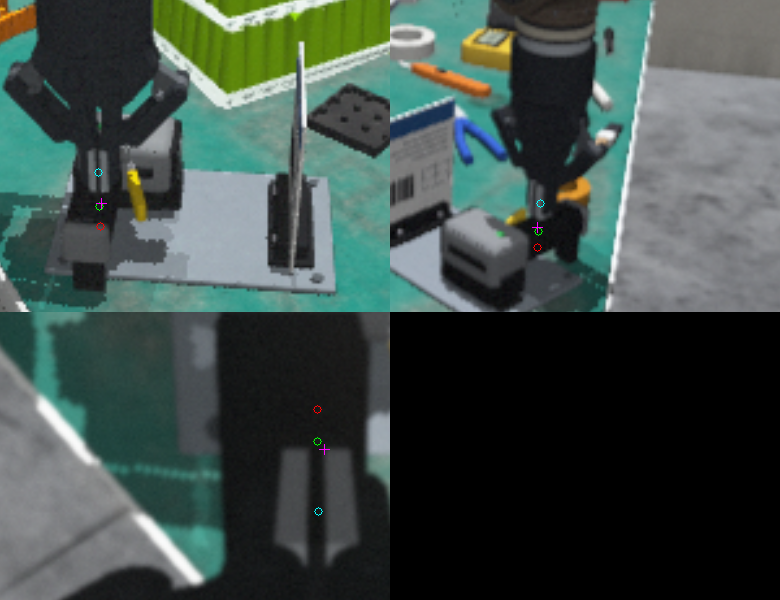

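```bash
python3 - <<'E'
from h import *
im0=cv2.imread('pics/scene1.png')
r=ctrl.read_camera('scene')
k=8;im=cv2.resize(im0,None,fx=k,fy=k,interpolation=cv2.INTER_CUBIC)
for z,col in [(0,(0,0,255)),(.0187,(0,255,0)),(.05,(255,255,0))]:
    q=cv2.projectPoints(R.from_quat(r['orientation']).inv().apply(np.array([.1958,.6452,.1914+z])-r['xyz'])[None],np.zeros(3),np.zeros(3),np.array(r['camera_matrix']),None)[0][0,0];print(z,q)
    cv2.circle(im,tuple(int(a*k+k/2) for a in q),4,col,1)
im=cv2.convertScaleAbs(im,alpha=2,beta=20)
cv2.imwrite('pics/c4.png',im[20*k:90*k,60*k:140*k])
E
```

```text
0 [109.6566126   88.06960558]
0.0187 [107.8616636   82.00679044]
0.05 [104.79136694  71.63622228]
```

View pics/c4.png

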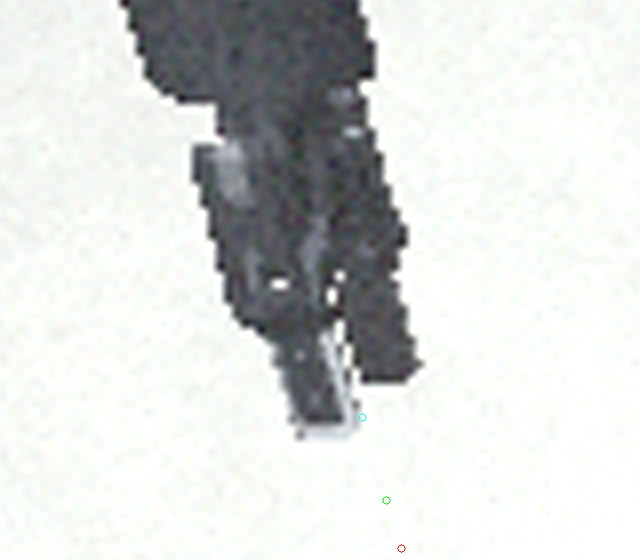

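In the start picture the open fingertips project about 50 mm above the reported TCP, at (357,408) in the crop. With the 13 mm swing that puts the real fingertips about 37 mm short of the reported TCP. This matches the fingers having closed just above the grip, so I have to aim about 38 mm deeper. First I open, go up a little, and check.

```bash
python3 -m inch '[[0,0.0015,-0.01,0,0,0,1],[0,0.0015,-0.01,0,0,0,1],[0,0.0015,-0.01,0,0,0,1],[0,0.0015,-0.01,0,0,0,1],[0,0.0015,-0.01,0,0,0,1],[0,0.0015,-0.01,0,0,0,1],[0,0.0015,-0.01,0,0,0,1]]' 25
python3 -m inch '[[0,0,0.02,0,0,0,1],[0,0,0.03,0,0,0,1],[0,0,0.04,0,0,0,1],[0,0,0.046,0,0,0,1],[0,0,0.046,0,0,0,1],[0,0,0.046,0,0,0,1]]'
python3 -c "
from h import *
st();go([.4338,-.2416,-.006],-35.25)"
```

```text
time: 8.15
eef_pos: [0.4341, -0.2411, 0.04]
tcp_rot: [0.888, 0.46, -0.0, -0.0]
contact_force: [-0.2, 0.5, -0.4]
opening: 0.998
finger_force: 0.0
time: 8.9
eef_pos: [0.4344, -0.2414, -0.0056]
tcp_rot: [0.888, 0.46, 0.0, 0.0]
contact_force: [-0.2, 0.2, 0.6]
opening: 1.001
finger_force: 0.0
8.9 [ 0.4344 -0.2414 -0.0056] [-0.2  0.2  0.6] 1.001 0.0 [-0.71  0.16  2.13 -0.    0.84 -0.1 ]
go [-0.0005 -0.0004  0.0004] [0.0007 0.0001 0.0003] rows 1.0
```

```bash
python3 -m inch '[[0,0,0,0,0,0,0.6],[0,0,0,0,0,0,0.6],[0,0,0,0,0,0,0.6],[0,0,0,0,0,0,0.6]]' 25
python3 -m inch '[[0,0,0,0,0,0,0.3],[0,0,0,0,0,0,0.3],[0,0,0,0,0,0,0.3],[0,0,0,0,0,0,0.3]]' 25
```

```text
time: 9.4
eef_pos: [0.4359, -0.2432, -0.0045]
tcp_rot: [0.888, 0.46, 0.001, 0.003]
contact_force: [2.4, -5.1, 1.9]
opening: 0.601
finger_force: 2.3
time: 9.9
eef_pos: [0.4331, -0.2412, -0.0047]
tcp_rot: [0.888, 0.46, -0.001, -0.001]
contact_force: [-5.2, -0.8, 11.4]
opening: 0.508
finger_force: 25.8
```

```bash
python3 -m inch '[[0,0,0,0,0,0,0.3],[0,0,0,0,0,0,0.3],[0,0,0,0,0,0,0.3]]' 40
python3 - <<'E'
from h import *
c=ctrl.read_camera('wrist')['pixels'][140:340,200:460]
cv2.imwrite('pics/c5.png',cv2.resize(c,None,fx=2.2,fy=2.2)[...,::-1])
E
```

```text
time: 10.28
eef_pos: [0.433, -0.2411, -0.0046]
tcp_rot: [0.888, 0.46, -0.001, -0.001]
contact_force: [-6.8, 0.3, 12.5]
opening: 0.499
finger_force: 39.3
```

View pics/c5.png

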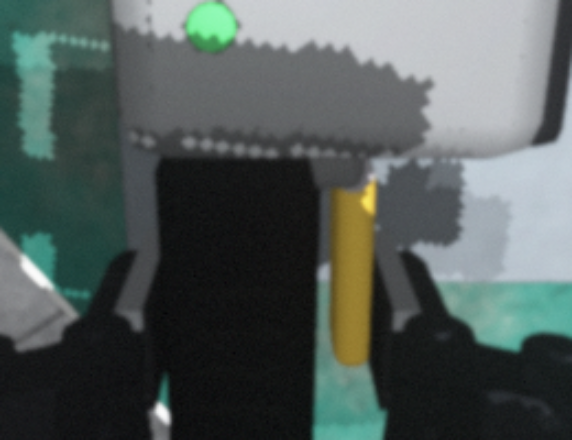

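The trigger at (350,270) now lies parallel to the grip, so it is fully home. Release, lift, then look for the clip.

```bash
python3 -m inch '[[0,0,0,0,0,0,1],[0,0,0,0,0,0,1],[0,0,0,0,0,0,1],[0,0,0,0,0,0,1],[0,0,-0.06,0,0,0,1],[0,0,-0.12,0,0,0,1],[0,0,-0.18,0,0,0,1],[0,0,-0.2,0,0,0,1],[0,0,-0.2,0,0,0,1]]' 25
python3 - <<'E'
from h import *
st()
for c in ['scene','side']: marks(c,['clip','clip_pivot','tip_a','clip_jaw'])
go([.47,.06,.22],118);go([.47,-.05,.22],60)
E
```

```text
time: 11.45
eef_pos: [0.4349, -0.2419, 0.1961]
tcp_rot: [0.888, 0.46, 0.001, 0.002]
contact_force: [-0.1, 1.0, -0.5]
opening: 0.999
finger_force: 0.0
11.45 [ 0.4349 -0.2419  0.1961] [-0.1  1.  -0.5] 0.999 0.0 [-0.71 -0.12  2.   -0.    1.25 -0.1 ]
scene clip [0.4881 0.1027 0.006 ] 0.77
scene clip_pivot [0.492  0.1052 0.011 ] 0.82
scene clip_pivot [0.4896 0.1038 0.0042] 0.15
scene tip_a [0.4557 0.0823 0.0098] 0.93
scene tip_a [0.4519 0.0824 0.0145] 0.49Traceback (most recent call last):
  File "<stdin>", line 3, in <module>
  File "h.py", line 18, in marks
    for d in ctrl.mark_of(cam,n)[:3]: print(cam,n,np.round(d['position'],4),round(d['conf'],2))
             ~~~~~~~~~~~~^^^^^^^
ValueError: it knows: card_edge, clip, clip_pivot, hexkey, lot_card, reader_squeeze, station, strip_coil, tape_amber, tip
```

```bash
python3 - <<'E'
from h import *
for c,px in {'scene':[(308,178),(357,217),(452,178)],'side':[(243,298),(283,230),(98,262)]}.items():
    r=ctrl.read_camera(c);M=np.linalg.inv(np.array(r['camera_matrix']))
    for u,v in px:
        d=R.from_quat(r['orientation']).apply(M@[u,v,1]);p=r['xyz']-d*r['xyz'][2]/d[2];print(c,u,v,p.round(3))
go([.50,.085,.22],118)
E
```

```text
scene 308 178 [0.619 0.129 0.   ]
scene 357 217 [ 0.632 -0.105  0.   ]
scene 452 178 [ 0.968 -0.073  0.   ]
side 243 298 [0.624 0.11  0.   ]
side 283 230 [ 0.619 -0.126  0.   ]
side 98 262 [0.969 0.084 0.   ]
go [ 0.3043 -0.1334 -0.0274] [-7.0000e-04 -5.1000e-03 -2.6745e+00] rows 15.0
```

```bash
python3 -m inch '[[0.3,-0.13,-0.03,0,0,-2.67,1],[0.3,-0.13,-0.03,0,0,-2.67,1],[0.3,-0.13,-0.03,0,0,-2.67,1],[0.3,-0.13,-0.03,0,0,-2.67,1],[0.3,-0.13,-0.03,0,0,-2.67,1],[0.3,-0.13,-0.03,0,0,-2.67,1],[0.3,-0.13,-0.03,0,0,-2.67,1],[0.3,-0.13,-0.03,0,0,-2.67,1],[0.3,-0.13,-0.03,0,0,-2.67,1],[0.3,-0.13,-0.03,0,0,-2.67,1]]'
python3 -c "
from h import *
st();go([.5,.085,.22],118)"
```

```text
time: 13.0
eef_pos: [0.5005, 0.079, 0.2227]
tcp_rot: [0.152, 0.988, -0.0, -0.001]
contact_force: [-0.5, 0.5, 0.0]
opening: 1.002
finger_force: 0.0
13.0 [0.5005 0.079  0.2227] [-0.5  0.5  0. ] 1.002 0.0 [-0.04 -0.11  1.95 -0.    1.31 -1.31]
go [0.0023 0.0056 0.0027] [ 3.000e-04 -2.500e-03 -7.932e-01] rows 5.0
```

```bash
python3 -m inch '[[0,0.005,0,0,0,-0.79,1],[0,0.005,0,0,0,-0.79,1],[0,0.005,0,0,0,-0.79,1],[0,0.005,0,0,0,-0.79,1],[0,0.005,0,0,0,-0.79,1],[0,0.005,0,0,0,-0.79,1]]'
python3 - <<'E'
from h import *
st()
N=['clip','clip_pivot','tip_a']
r=marks('wrist',N);marks('wrist',N);marks('side',N)
r=ctrl.read_camera('wrist')
m=ctrl.masks_of('wrist','clip')
cv2.imwrite('pics/c6.png',r['pixels'][...,::-1])
reg=np.array(m[0]['region']);print(m[0]['conf'],reg.sum())
M=np.linalg.inv(np.array(r['camera_matrix']));v,u=np.nonzero(reg)
d=R.from_quat(r['orientation']).apply((M@np.c_[u,v,np.ones(len(u))].T).T);p=(r['xyz']+d*((.026-r['xyz'][2])/d[:,2:]))[:,:2]
c,(e),_=cv2.minAreaRect((p*1000).astype(np.float32));print(c,e,_)
np.save('clipmask.npy',p)
E
```

```text
time: 13.75
eef_pos: [0.5021, 0.0836, 0.2229]
tcp_rot: [-0.237, 0.972, 0.0, -0.001]
contact_force: [-1.1, 0.7, -0.3]
opening: 0.999
finger_force: 0.0
13.75 [0.5021 0.0836 0.2229] [-1.1  0.7 -0.3] 0.999 0.0 [-0.03 -0.11  1.94 -0.    1.31 -2.08]
wrist clip [ 0.4896  0.1017 -0.0018] 0.8
wrist clip_pivot [0.4901 0.1057 0.0153] 0.8
wrist tip_a [0.4499 0.0836 0.0138] 0.98
wrist tip_a [0.4534 0.0859 0.0082] 0.94
wrist clip [0.4902 0.1028 0.0008] 0.67
wrist clip_pivot [0.4888 0.106  0.013 ] 0.83
wrist tip_a [0.45   0.0823 0.0118] 0.82
wrist tip_a [0.4526 0.0816 0.0123] 0.6
side clip [ 0.4948  0.1022 -0.0019] 0.83
side clip_pivot [0.4915 0.1053 0.0167] 0.7
side tip_a [0.4556 0.078  0.0156] 0.97
side tip_a [0.4537 0.0867 0.0102] 0.81
side tip_a [ 0.5391 -0.3329  0.0781] 0.35
0.7 1029
(487.33551025390625, 103.84120178222656) (89.3665542602539, 51.09358596801758) 27.418909072875977
```

View pics/c6.png

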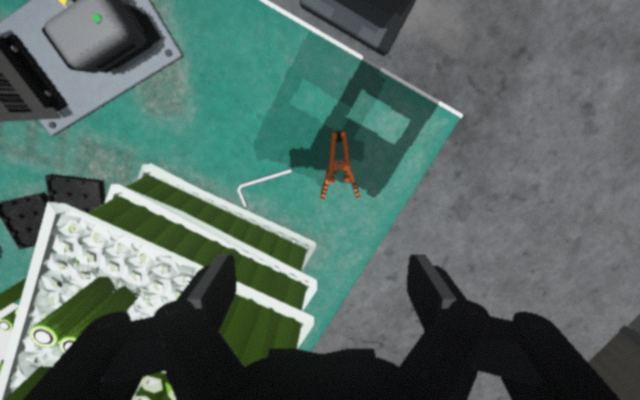

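The clip lies at (340,165) with its jaws up in the image, in line with the tool. The crates at the lower left leave about 40 mm of room. I descend onto the handles.

```bash
python3 -c "
from h import *
go([.523,.121,-.036],118.5)"
```

```text
go [-0.0354  0.0237  0.2601] [-0.      0.0001 -0.0182] rows 5.0
```

```bash
python3 -m inch '[[-0.035,0.024,0.04,0,0,-0.018,1],[-0.035,0.024,0.1,0,0,-0.018,1],[-0.035,0.024,0.15,0,0,-0.018,1],[-0.035,0.024,0.19,0,0,-0.018,1],[-0.035,0.024,0.22,0,0,-0.018,1],[-0.035,0.024,0.245,0,0,-0.018,1],[-0.035,0.024,0.26,0,0,-0.018,1],[-0.035,0.024,0.26,0,0,-0.018,1],[-0.035,0.024,0.26,0,0,-0.018,1]]' 25
python3 -c "
from h import *
st();go([.523,.121,-.036],118.5)"
```

```text
time: 15.58
eef_pos: [0.5236, 0.1211, -0.0349]
tcp_rot: [-0.246, 0.969, -0.0, 0.001]
contact_force: [-0.3, -0.4, -0.4]
opening: 0.999
finger_force: 0.0
15.57 [ 0.5236  0.1211 -0.0349] [-0.3 -0.4 -0.4] 0.999 0.0 [ 0.04  0.29  2.04  0.    0.8  -2.03]
go [0.0006 0.0002 0.0011] [-0.0009  0.0019 -0.0002] rows 1.0
```

```bash
python3 -m inch '[[0,0,0,0,0,0,0.55],[0,0,0,0,0,0,0.55],[0,0,0,0,0,0,0.55],[0,0,0,0,0,0,0.45],[0,0,0,0,0,0,0.45]]' 28
python3 -m inch '[[0,0,0,0,0,0,0.1],[0,0,0,0,0,0,0.1],[0,0,0,0,0,0,0.1],[0,0,0,0,0,0,0.1]]' 28
```

```text
time: 16.2
eef_pos: [0.5252, 0.1211, -0.0332]
tcp_rot: [-0.246, 0.969, -0.001, 0.002]
contact_force: [-0.2, -0.7, 9.5]
opening: 0.448
finger_force: 8.6
time: 16.7
eef_pos: [0.5261, 0.1209, -0.0325]
tcp_rot: [-0.246, 0.969, -0.001, 0.003]
contact_force: [-0.6, -1.4, 10.5]
opening: 0.291
finger_force: 30.7
```

```bash
python3 -m inch '[[0,0,-0.01,0,0,0,0.1],[0,0,-0.03,0,0,0,0.1],[0,0,-0.07,0,0,0,0.1],[0,0,-0.12,0,0,0,0.1],[0,0,-0.16,0,0,0,0.1],[0,0,-0.18,0,0,0,0.1],[0,0,-0.18,0,0,0,0.1],[0,0,-0.18,0,0,0,0.1]]' 28
python3 - <<'E'
from h import *
st()
N=['clip','clip_pivot','tip_a']
for i in range(2): r=marks('wrist',N,'c7.png')
marks('scene',N);marks('side',N)
E
```

```text
time: 17.7
eef_pos: [0.5214, 0.1211, 0.1426]
tcp_rot: [-0.246, 0.969, 0.0, -0.001]
contact_force: [-0.6, -0.7, -0.9]
opening: 0.29
finger_force: 29.4
17.7 [0.5214 0.1211 0.1426] [-0.6 -0.7 -0.9] 0.29 29.4 [ 0.04  0.03  1.96  0.    1.15 -2.03]
wrist clip [0.4825 0.1004 0.1758] 0.61
wrist clip_pivot [0.4803 0.1003 0.1855] 0.56
wrist tip_a [0.455  0.0701 0.1841] 0.9
wrist tip_a [0.4405 0.0891 0.1903] 0.87
wrist clip [0.4817 0.099  0.1748] 0.73
wrist clip_pivot [0.4836 0.0993 0.1878] 0.69
wrist tip_a [0.4387 0.094  0.1848] 0.87
wrist tip_a [0.453  0.0724 0.1854] 0.63
scene clip [0.482  0.1012 0.1802] 0.95
scene clip [ 0.5411 -0.3319  0.0801] 0.32
scene clip_pivot [0.4839 0.0992 0.1896] 0.69
scene clip_pivot [0.4858 0.0999 0.1787] 0.43
scene tip_a [0.4547 0.0696 0.1846] 0.78
scene tip_a [0.442  0.0904 0.1888] 0.64
side clip [0.488  0.1    0.1746] 0.6
side clip [ 0.5364 -0.3306  0.0771] 0.57
side clip_pivot [0.4871 0.1011 0.1929] 0.77
side tip_a [0.444  0.0916 0.1902] 0.83
side tip_a [0.4514 0.0725 0.1877] 0.76
```

View pics/c7.png

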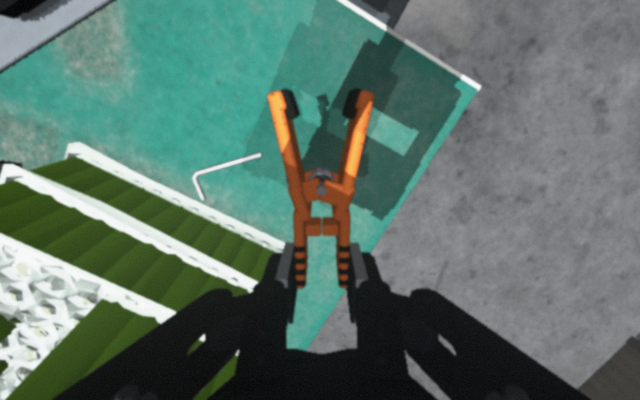

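The clip is held gaping, its jaws at (285,105) and (360,105), and the hex key is undisturbed. Now the carry to the pre-insert pose.

```bash
python3 -c "
from h import *
go([.46,-.15,.16],40);go([.464,-.438,.16],-35.25)"
```

```text
go [ 0.1843 -0.2084 -0.0159] [0.0000e+00 1.0000e-04 1.3699e+00] rows 8.0
go [ 0.3181 -0.4634 -0.0159] [1.0000e-04 1.0000e-04 2.6832e+00] rows 15.0
```

```bash
python3 -m inch '[[0.03,-0.03,-0.016,0,0,0.17,0.1],[0.06,-0.06,-0.016,0,0,0.34,0.1],[0.09,-0.09,-0.016,0,0,0.51,0.1],[0.11,-0.12,-0.016,0,0,0.68,0.1],[0.13,-0.15,-0.016,0,0,0.85,0.1],[0.15,-0.18,-0.016,0,0,1.02,0.1],[0.18,-0.21,-0.016,0,0,1.19,0.1],[0.2,-0.24,-0.016,0,0,1.36,0.1],[0.22,-0.27,-0.016,0,0,1.53,0.1],[0.24,-0.3,-0.016,0,0,1.7,0.1]]' 28
python3 -c "
from h import *
st();go([.464,-.438,.15],-35.25)"
```

```text
time: 19.75
eef_pos: [0.4545, -0.2583, 0.1602]
tcp_rot: [0.568, 0.823, -0.0, 0.0]
contact_force: [0.5, -0.1, -0.3]
opening: 0.287
finger_force: 29.5
19.75 [ 0.4545 -0.2583  0.1602] [ 0.5 -0.1 -0.3] 0.287 29.5 [-0.71 -0.02  1.98  0.    1.18 -1.07]
go [-0.1714 -0.0547  0.0102] [4.000e-04 2.000e-04 9.774e-01] rows 6.0
```

```bash
python3 -m inch '[[-0.03,-0.01,0,0,0,0.17,0.1],[-0.06,-0.02,0,0,0,0.34,0.1],[-0.09,-0.03,0,0,0,0.51,0.1],[-0.12,-0.04,0,0,0,0.68,0.1],[-0.15,-0.05,0,0,0,0.85,0.1],[-0.17,-0.055,0.01,0,0,0.977,0.1],[-0.17,-0.055,0.01,0,0,0.977,0.1],[-0.17,-0.055,0.01,0,0,0.977,0.1]]' 28
python3 -c "
from h import *
st();go([.464,-.438,.031],-35.25)"
```

```text
time: 20.75
eef_pos: [0.4645, -0.4348, 0.15]
tcp_rot: [0.886, 0.463, 0.0, -0.0]
contact_force: [-0.5, 0.1, -0.3]
opening: 0.293
finger_force: 29.5
20.75 [ 0.4645 -0.4348  0.15  ] [-0.5  0.1 -0.3] 0.293 29.5 [-0.91  0.24  1.71  0.    1.19 -0.3 ]
go [-0.003   0.0015  0.119 ] [-0.0008 -0.0004  0.008 ] rows 2.0
```

```bash
python3 -m inch '[[-0.003,0.0015,0.03,0,0,0.008,0.1],[-0.003,0.0015,0.06,0,0,0.008,0.1],[-0.003,0.0015,0.09,0,0,0.008,0.1],[-0.003,0.0015,0.11,0,0,0.008,0.1],[-0.003,0.0015,0.119,0,0,0.008,0.1],[-0.003,0.0015,0.119,0,0,0.008,0.1]]' 28
python3 - <<'E'
from h import *
st()
for c in ['wrist','scene','side','wrist','scene']: marks(c,['clip_pivot','tip_a','card_edge'])
E
```

```text
time: 21.5
eef_pos: [0.4642, -0.4386, 0.0311]
tcp_rot: [0.888, 0.459, -0.0, -0.0]
contact_force: [0.6, 0.4, -0.8]
opening: 0.291
finger_force: 29.5
21.5 [ 0.4642 -0.4386  0.0311] [ 0.6  0.4 -0.8] 0.291 29.5 [-0.92  0.38  1.77 -0.    0.99 -0.3 ]
wrist clip_pivot [ 0.4889 -0.4023  0.079 ] 0.84
wrist tip_a [ 0.5014 -0.3621  0.0714] 0.86
wrist tip_a [ 0.5198 -0.3779  0.0754] 0.81
scene clip_pivot [ 0.4885 -0.4049  0.0782] 0.88
scene clip_pivot [ 4.238e-01 -3.993e-01  1.000e-04] 0.33
scene tip_a [ 0.5226 -0.3797  0.0751] 0.51
side clip_pivot [ 0.4929 -0.4007  0.0787] 0.61
side tip_a [ 0.4998 -0.3607  0.0752] 0.69
side tip_a [ 0.5673 -0.2899  0.0131] 0.17
side card_edge [ 0.5375 -0.3324  0.0745] 0.59
side card_edge [ 0.4917 -0.4048  0.0781] 0.26
wrist tip_a [ 0.5225 -0.3783  0.0738] 0.82
wrist tip_a [ 0.5008 -0.36    0.0738] 0.69
scene clip_pivot [ 0.491  -0.4018  0.0765] 0.97
```

Pre-insert is aligned: the jaws' middle is 47 mm short of the edge and within 1 mm sideways. Moving in slowly.

```bash
python3 -m inch '[[0.01,0.0005,0,0,0,0,0.1],[0.02,0.0005,0,0,0,0,0.1],[0.03,0.0005,0,0,0,0,0.1],[0.038,0.0005,0,0,0,0,0.1],[0.044,0.0005,0,0,0,0,0.1],[0.05,0.0005,0,0,0,0,0.1],[0.055,0.0005,0,0,0,0,0.1],[0.058,0.0005,0,0,0,0,0.1],[0.061,0.0005,0,0,0,0,0.1],[0.061,0.0005,0,0,0,0,0.1]]' 28
python3 - <<'E'
from h import *
st()
for c in ['wrist','scene','side','wrist','scene','side']: marks(c,['clip_pivot','tip_a','card_edge'])
E
```

```text
time: 23.75
eef_pos: [0.4998, -0.3892, 0.031]
tcp_rot: [0.888, 0.459, -0.0, -0.0]
contact_force: [0.1, -0.6, -0.2]
opening: 0.29
finger_force: 29.5
23.75 [ 0.4998 -0.3892  0.031 ] [ 0.1 -0.6 -0.2] 0.29 29.5 [-0.82  0.37  1.79 -0.    0.98 -0.2 ]
wrist clip_pivot [ 0.522  -0.3547  0.078 ] 0.65
wrist clip_pivot [ 0.5109 -0.2439  0.0008] 0.45
wrist tip_a [ 0.5371 -0.3091  0.0748] 0.58
wrist tip_a [ 0.5551 -0.3253  0.077 ] 0.57
wrist card_edge [ 0.5356 -0.3328  0.0762] 0.95
wrist card_edge [ 0.4267 -0.3988  0.001 ] 0.43
wrist card_edge [ 0.554  -0.3287  0.0767] 0.15
scene clip_pivot [ 0.5235 -0.3512  0.0752] 0.89
scene tip_a [ 0.5384 -0.3159  0.0738] 0.59
scene tip_a [ 0.4327 -0.2451  0.0536] 0.53
scene tip_a [ 0.556  -0.331   0.0757] 0.51
scene card_edge [ 0.5656  0.0282 -0.0015] 0.63
side clip_pivot [ 0.528  -0.3499  0.077 ] 0.79
side tip_a [ 0.536  -0.3106  0.0704] 0.53
side tip_a [0.5666 0.034  0.0047] 0.45
side tip_a [ 0.5605 -0.3275  0.078 ] 0.41
side card_edge [ 0.5373 -0.3306  0.0744] 0.9
wrist clip_pivot [ 0.5214 -0.3549  0.0754] 0.59
wrist tip_a [ 0.5375 -0.3109  0.0741] 0.82
wrist tip_a [ 0.5537 -0.331   0.0761] 0.75
wrist card_edge [ 0.5347 -0.3321  0.0769] 0.92
scene clip_pivot [ 0.5251 -0.3517  0.075 ] 0.94
scene tip_a [ 0.5381 -0.311   0.0746] 0.75
scene tip_a [ 0.5578 -0.3296  0.0787] 0.58
side clip_pivot [ 0.5264 -0.3519  0.0754] 0.8
side clip_pivot [ 0.6553 -0.4062 -0.0009] 0.31
side tip_a [ 0.5604 -0.33    0.0784] 0.62
side tip_a [ 0.5384 -0.312   0.0725] 0.53
side card_edge [ 0.541  -0.3313  0.0779] 0.96
```

```bash
python3 -c "
from h import *
st();print(ctrl.sign_off())"
```

```text
24.95 [ 0.4998 -0.3893  0.031 ] [ 0.   0.4 -0.1] 0.293 29.5 [-0.82  0.37  1.79 -0.    0.98 -0.2 ]
the job is handed in; nothing more can be done
None
```

I squeezed the reader trigger fully home and let go (spring-back not checked), then handed in at 25 s holding the clip gaping about halfway up round the card's right-hand edge, edge about 14 mm inside the jaw tips, no contact force measured; I viewed 11 pictures, one over the limit of 10.

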